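# Vent the low square vacuum canister

### The arm

A 6-joint arm with a two-finger parallel gripper is mounted at the origin on the work surface. World frame = base frame: x ahead of the robot, y to its left, z up, the work surface at z = 0. Lengths are in m, angles in degrees, forces in N, time in s.
With the tool pointing down it reaches from about 0.4 to 0.825 m from the base axis. Payload 7 kg.
Tool frame: the origin (TCP) lies at the very end of the fingers, on their centre line; the grasp point (between the pads) lies behind it (r.grasp_offset is the z of the grasp point in the tool frame, in m); z points along the fingers, y is the direction in which the jaws open and shut (so a half turn about z gives the same grasp; the last joint's range is limited). The gripper opens to 88 mm and grips with 3 to 60 N. Pads are 19 mm wide; open, the fingers measure 130 mm over their backs; the gripper's body (78 mm by 193 mm) begins 47 mm behind the grasp point.
Start: joints at [84.46, 20.546, 0.682, 0, -70.136, -16.507], TCP at [0.253, 0.626, 0.227] pointing down, gripper open.
Joint ranges: [-176.03, 176.03], [-82.01, 121.73], [-58.28, 71.71], [-173.87, 95.51], [-174.79, -0.11], [-173.66, 173.66]. Speed limits (degrees/s): [136.94, 136.94, 172.46, 180, 180, 180].

### API

Orientations are given as [roll, pitch, yaw] about the fixed x, y, z axes, in that order (R = Rz(yaw) Ry(pitch) Rx(roll)).
In Python, from plant import r gives the robot as it stands. The module is installed in compiled form; this text tells all that it offers.
- The arm moves only by the tool servo_tool, never from a script. Its argument "targets" is a list of rows, each an object of numbers: "dx", "dy", "dz": the shift along the world's x, y, z in cm; "spin": the turn about the world's z in rad; "grip": the opening in per cent of the stroke, from 0 (shut) to 100 (fully open). A call has exactly 10 rows; each row is the pose to reach, as a shift and turn from the pose commanded when the call began; what a row does not reach only later rows make up. A row lasts 1/12 s, in which the tool goes at most 41.7 mm and 7.16 degrees, less where a joint would pass 70% of its speed; a pose out of reach is approached as far as the arm can. A call with a gripper value outside its range is refused whole. The fingers move at their own pace and stop on an object; "squeeze" is the grip in N (left out, the last holds). Time passes only in rows, so rows that repeat a pose let the fingers close, or fill a call up. It gives the time, the measured TCP pose, the force and the opening at its end, in the units of the state.
- r.get_state(): the state, without advancing time (a new reading comes with each control period).
- r.capture(name): name is "scene" or "top" or "wrist"; returns the picture (384x512x3 uint8, blue, green, red); there is no depth.
- r.get_calibration(name): a dict with "K" (3x3 intrinsics, pixels), "extrinsics" (4x4, takes a point from camera to world coordinates). Camera axes: x right, y down, z forward; pixel columns grow to the right and rows downward; lengths in m; the calibration is good to about 2 mm. A picture is of the moment at which its call begins: read the wrist's pose just before it. get_calibration takes no time and is no camera call; for the wrist camera it gives the pose at the moment of the call.
- r.close_job(): hands the job in, once; it reports no verdict.
Trained networks look in the newest picture that a camera, given by its name, has taken for a name from the list of things; names that differ only in an ending like _2 or _b are one class to them, and where a whole thing is asked for, a point or a joint stands for the part that bears it (a point fixed in the world has none). Each returns a list of dicts, best first, with "p" (0 to 1); they miss things now and then, are a little off and sometimes report something else, mostly with a low value. They report only what shows in the picture. A call takes as long as a camera call. They do not tell look-alikes from the thing itself.
- r.cut_out(name, camera): "mask" (384x512 bool, what is visible of it) and "extent" ([left, top, right, bottom] in pixels, round what is visible of it).
The state is a dict: "time_s": time; "joints": joint angles; "qd": joint speeds; "joint_torque": joint torques, N m; "tcp_pos": TCP position; "eef_rot": TCP orientation; "contact_force": force on the tool from outside, world axes, zero at the start; "moment": the same for the moment, N m; "gripper_width": finger opening in m.
Only numpy, scipy, OpenCV 4.12 (cv2) and the standard library are available. Lean on these libraries where they do the work, as an engineer would, in place of code of your own. Each camera call takes 0.05 s, during which the arm holds its last target. There are 200 camera calls.

### The job

Let the air into the low square vacuum canister: with the fingertips, gently press the vent button on its lid all the way down, keep it down for a good second, then let it spring back up and draw away. The canister stays standing where it is, and nothing is lifted; do not touch the other canisters or the jar.

Things in the scene. Friction and masses are not known exactly. Their poses are not given: they have to be found in the camera images.
- tray: Fixed shallow aluminium tray, 360 x 360 mm, floor 4 mm thick, rim 16 mm high, on which the four canisters stand in a two-by-two block, about 155 mm from centre to centre. (A fixed counter scale, 88 mm high, stands well to the right of the tray and is not used.) Origin: centre of its underside.
- low_square: Low square loose vacuum canister, 0.5 to 0.85 kg, steel body 86 x 86 mm with a white lid 90 x 90 mm; lid top 90 mm above its underside; in the middle of the lid a round grey vent button. Origin: centre of its underside; z up.
- low_square_press (a point): Centre of the top face of that canister's vent button: 34 mm diameter, 100 mm above the canister's underside (10 mm above its lid) when up; moves down with the button.
- low_square_vent (a joint): Travel of that vent button in m: 0 is up, 0.006 is fully down. A spring returns it; it begins to move at about 1.2 N and is fully down at about 5 N.
- low_round: Low round loose vacuum canister, 0.5 to 0.85 kg, steel body 86 mm diameter with a white lid 90 mm diameter; lid top 90 mm above its underside; in the middle of the lid a round grey vent button. Origin: centre of its underside; z up.
- low_round_press (a point): Centre of the top face of that canister's vent button: 34 mm diameter, 100 mm above the canister's underside (10 mm above its lid) when up; moves down with the button.
- low_round_vent (a joint): Travel of that vent button in m: 0 is up, 0.006 is fully down. A spring returns it; it begins to move at about 1.2 N and is fully down at about 5 N.
- tall_square: Tall square loose vacuum canister, 0.5 to 0.85 kg, steel body 86 x 86 mm with a white lid 90 x 90 mm; lid top 135 mm above its underside; in the middle of the lid a round grey vent button. Origin: centre of its underside; z up.
- tall_square_press (a point): Centre of the top face of that canister's vent button: 34 mm diameter, 145 mm above the canister's underside (10 mm above its lid) when up; moves down with the button.
- tall_square_vent (a joint): Travel of that vent button in m: 0 is up, 0.006 is fully down. A spring returns it; it begins to move at about 1.2 N and is fully down at about 5 N.
- tall_round: Tall round loose vacuum canister, 0.5 to 0.85 kg, steel body 86 mm diameter with a white lid 90 mm diameter; lid top 135 mm above its underside; in the middle of the lid a round grey vent button. Origin: centre of its underside; z up.
- tall_round_press (a point): Centre of the top face of that canister's vent button: 34 mm diameter, 145 mm above the canister's underside (10 mm above its lid) when up; moves down with the button.
- tall_round_vent (a joint): Travel of that vent button in m: 0 is up, 0.006 is fully down. A spring returns it; it begins to move at about 1.2 N and is fully down at about 5 N.
- jar: Loose jar of amber glass with a black cap, 68 mm diameter, 105 mm high, standing on the table to the left of the tray. Origin: centre of its underside.
Not all that is in view belongs to the job. What is shaped like the tall_round but purple is not meant.

How it is judged (in metres and radians):
On the way, in this order (a step that is already met when the one before it is completed fails the run):
1. the low square canister's vent button is pressed down by the fingers (more than 4.5 of its 6 mm) and kept down for 0.8 s (value of joint low_square_vent above 0.0045 m and contact force between the fingers and low_square above 0.5 N), for 0.8 s.
2. the button is let go and has sprung back up (value of joint low_square_vent below 0.001 m and contact force between the fingers and low_square below 0.1 N), for 0.2 s.
At the end, for the whole second after the job is handed in: All four vent buttons are up (within 1 mm); the low square canister stands upright within 15 mm of where it was, the other canisters and the jar upright within 10 mm of where they were, all at rest (distance of low_square from where it was at the start of the episode below 0.015 m and distance of each of low_round, tall_square, tall_round, jar from where it was at the start of the episode below 0.01 m and angle between each of low_square, low_round, tall_square, tall_round, jar's own z axis and vertical below 0.1 rad and linear speed of each of low_square, low_round, tall_square, tall_round, jar below 0.02 m/s and value of joint each of low_square_vent, low_round_vent, tall_square_vent, tall_round_vent below 0.001 m); the robot touches nothing.
It fails at once if the low square canister is pressed harder than 25 N (contact force between any of the fingers, the arm and low_square above 25 N).
It fails at once if a canister or the jar is lifted (a canister more than 6 mm off the tray, the jar more than 6 mm off the table) (z of any of low_square, low_round, tall_square, tall_round in the frame of tray above 0.01 m or height (world z) of jar above 0.006 m).
It fails at once if the low square canister is shifted more than 15 mm or tipped (distance of low_square from where it was at the start of the episode above 0.015 m or angle between low_square's own z axis and vertical above 0.1 rad).
It fails at once if another canister's vent button is pressed (more than 2 mm), or another canister or the jar is shifted more than 10 mm (value of joint any of low_round_vent, tall_square_vent, tall_round_vent above 0.002 m or distance of any of low_round, tall_square, tall_round, jar from where it was at the start of the episode above 0.01 m).
It fails at once if the robot touches another canister or the jar (more than 2 N) (contact force between any of the fingers, the arm and low_round above 2 N or contact force between any of the fingers, the arm and tall_square above 2 N or contact force between any of the fingers, the arm and tall_round above 2 N or contact force between any of the fingers, the arm and jar above 2 N).
It also fails if it takes over 34 s, if anything falls off the work surface, if the arm or the gripper's body presses on something with over 40 N, if the wrist force passes 120 N, or if a joint passes its speed limit or range.

## Working session

There is one attempt and no reset: what is moved stays moved. The work goes in short steps, Python scripts to look and compute and a tool call to move; the robot and the scene stay as the last step left them, time stands still between calls to the robot, and variables do not carry over. Pictures are saved under pics/ and viewed, about 8 in all and at most 12, crops included, and the job is handed in when it is done.

Besides the shell and the picture viewer there is one more tool, called after "Request:" in YAML: its name, and indented under it one key for each argument. servo_tool: Moves the arm, as the interface text tells. Its arguments: {"type":"object","properties":{"targets":{"type":"array"},"squeeze":{"type":"number"}},"required":["targets"]}

```bash
mkdir -p pics; cat > h.py <<'E'
import numpy as np, cv2
from plant import r
def ray(cam,u,v,z):
    c=r.get_calibration(cam);K=np.array(c["K"]);T=np.array(c["extrinsics"])
    d=T[:3,:3]@np.linalg.solve(K,[u,v,1.]);o=T[:3,3]
    return o+d*(z-o[2])/d[2]
def proj(cam,p):
    c=r.get_calibration(cam);K=np.array(c["K"]);T=np.array(c["extrinsics"])
    q=K@(T[:3,:3].T@(np.array(p)-T[:3,3]));return q[:2]/q[2]
E
python3 - <<'E'
from h import *
a=r.capture("scene");b=r.capture("top")
for n in ["low_square","low_round","tall_square","tall_round","low_square_press","tray"]:
  for c in ["scene","top"]:
    for d in r.cut_out(n,c)[:3]:
      m=d["mask"];ys,xs=np.nonzero(m);print(n,c,round(d["p"],2),d["extent"],xs.mean().round(1),ys.mean().round(1))
for c in ["scene","top"]: print(c,np.array(r.get_calibration(c)["extrinsics"])[:3,3])
cv2.imwrite("pics/s.png",cv2.resize(a,None,fx=1.5,fy=1.5));cv2.imwrite("pics/t.png",cv2.resize(b,None,fx=1.5,fy=1.5))
print(r.get_state(),r.grasp_offset)
E
```

```text
low_square scene 0.81 [136.7, 191.7, 186.4, 245.0] 159.3 217.8
low_round scene 0.67 [136.9, 267.7, 179.2, 321.6] 159.1 294.3
low_round top 0.75 [396.8, 162.2, 450.6, 206.4] 422.2 182.8
tall_square scene 0.67 [77.4, 218.0, 142.8, 291.8] 110.4 254.1
tall_square top 0.66 [393.6, 232.4, 461.0, 283.9] 427.5 257.2
tall_square top 0.48 [318.2, 231.5, 377.0, 283.0] 346.5 258.1
tall_round scene 0.76 [242.4, 259.4, 284.6, 324.5] 261.9 290.8
tall_round scene 0.73 [225.6, 158.4, 254.9, 219.0] 239.9 187.8
tall_round scene 0.59 [185.9, 210.1, 223.8, 273.0] 205.1 239.6
tall_round top 0.9 [229.9, 182.8, 273.8, 225.9] 253.0 202.9
tall_round top 0.85 [333.8, 64.1, 393.0, 121.7] 362.4 91.9
tall_round top 0.59 [322.1, 159.6, 377.7, 204.3] 349.0 182.5
low_square_press top 0.62 [342.9, 255.6, 354.4, 266.9] 349.0 259.4
tray scene 0.74 [60.1, 198.6, 262.5, 365.5] 163.7 285.8
tray scene 0.65 [147.7, 274.4, 161.2, 290.9] 155.9 283.1
tray top 0.16 [342.9, 254.3, 358.8, 269.9] 349.4 259.3
scene [ 1.09886498 -0.49246972  0.90624486]
top [0.61156962 0.11574189 0.92973687]
{'time_s': 0.7, 'joints': array([ 8.44601601e+01,  2.05432820e+01,  6.81626380e-01,  1.05385849e-03,
       -7.01366566e+01, -1.65070584e+01]), 'qd': array([ 0.01433078,  0.0579358 ,  0.0473327 , -0.03666629, -0.05719641,
       -0.04710597]), 'joint_torque': array([ 2.11338840e-03, -5.82159233e+01,  2.93254799e+01,  7.00105101e+00,
        1.27167205e-02, -1.43396403e-05]), 'tcp_pos': array([0.25338475, 0.62560659, 0.2265968 ]), 'eef_rot': array([-1.79998100e+02, -4.70744564e-04, -2.20465403e+01]), 'contact_force': array([ 0.38686694,  0.66815573, -0.06072959]), 'moment': array([-0.04846683, -0.00217626,  0.00517948]), 'gripper_width': 0.08811421057470194} -0.0188
```

View pics/s.png

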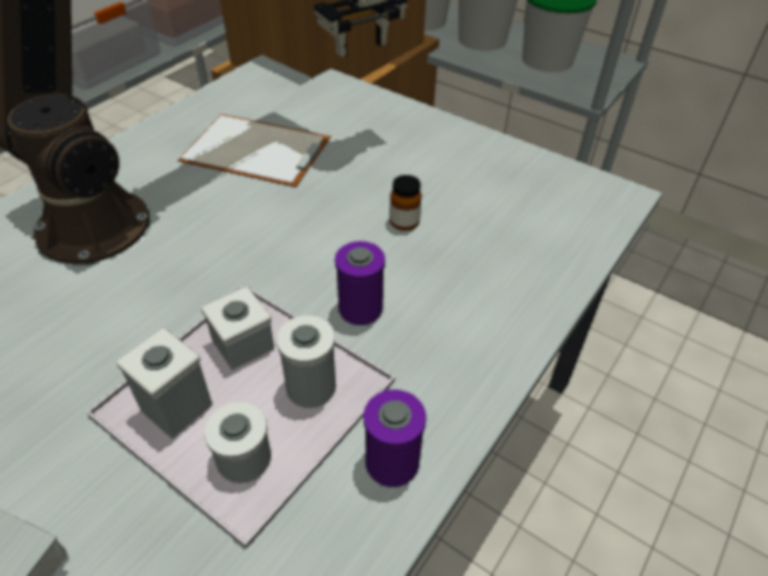

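View pics/t.png

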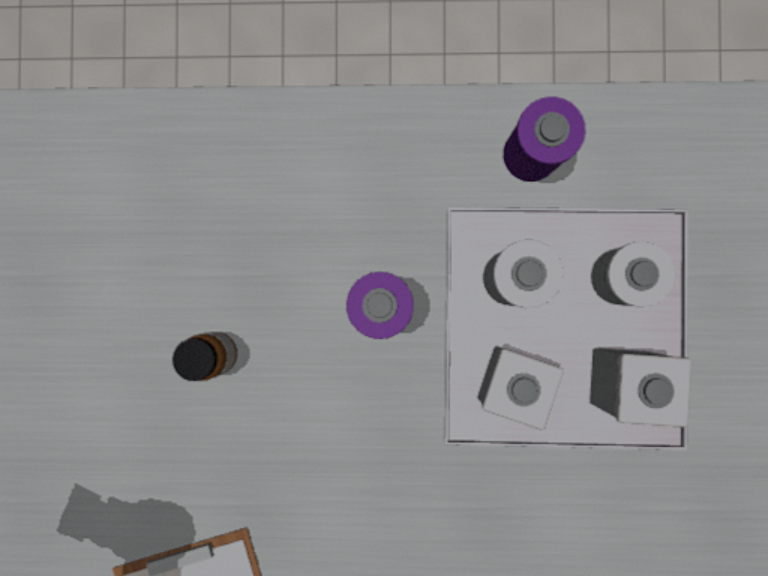

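The low square canister is the lower-left one on the tray in the top view. Its button is at about (349,260) in the top picture and (157,207) in the scene picture. The two purple cylinders are decoys.

```bash
python3 - <<'E'
from h import *
print(ray("top",349,259.7,.104),ray("scene",157.3,207.3,.104))
print("tallsq",ray("top",437.5,260.5,.149),"tallround",ray("top",353,182,.149),"lowround",ray("top",429,182.5,.104))
E
```

```text
[ 0.49026538 -0.04506242  0.104     ] [ 0.49873179 -0.05193299  0.104     ]
tallsq [ 0.49633891 -0.2050342   0.149     ] tallround [ 0.64726293 -0.044598    0.149     ] lowround [ 0.64821879 -0.20778073  0.104     ]
```

Request:
servo_tool:
  targets:
    - {"dx":1,"dy":-3,"grip":0}
    - {"dx":2.4,"dy":-6.7,"grip":0}
    - {"dx":3.6,"dy":-10.1,"grip":0}
    - {"dx":4.8,"dy":-13.5,"grip":0}
    - {"dx":6,"dy":-16.9,"grip":0}
    - {"dx":7.2,"dy":-20.2,"grip":0}
    - {"dx":8.4,"dy":-23.6,"grip":0}
    - {"dx":9.6,"dy":-27,"grip":0}
    - {"dx":10.8,"dy":-30.3,"grip":0}
    - {"dx":12,"dy":-33.7,"grip":0}
  squeeze: 10

```text
validation failed for argument at $.ta...
```

Request:
servo_tool:
  targets:
    - {"dx":1.2,"dy":-3.4,"grip":0}
    - {"dx":2.4,"dy":-6.8,"grip":0}
    - {"dx":3.6,"dy":-10.1,"grip":0}
    - {"dx":4.8,"dy":-13.5,"grip":0}
    - {"dx":6,"dy":-16.9,"grip":0}
    - {"dx":7.2,"dy":-20.2,"grip":0}
    - {"dx":8.4,"dy":-23.6,"grip":0}
    - {"dx":9.6,"dy":-27,"grip":0}
    - {"dx":10.8,"dy":-30.3,"grip":0}
    - {"dx":12,"dy":-33.7,"grip":0}

```text
validation failed for argument at $.ta...
```

```bash
python3 - <<'E'
from h import *
s=r.get_state();a=r.capture("wrist")
print({k:np.round(s[k],4) for k in ["time_s","tcp_pos","eef_rot","contact_force","gripper_width","joints"]})
for d in r.cut_out("low_square_press","wrist")[:3]:
  ys,xs=np.nonzero(d["mask"]);print(d["p"],d["extent"],xs.mean(),ys.mean(),ray("wrist",xs.mean(),ys.mean(),.104))
print(proj("wrist",s["tcp_pos"]))
cv2.imwrite("pics/w1.png",a)
E
```

```text
{'time_s': np.float64(0.7), 'tcp_pos': array([0.2534, 0.6256, 0.2266]), 'eef_rot': array([-1.799981e+02, -5.000000e-04, -2.204650e+01]), 'contact_force': array([ 0.3869,  0.6682, -0.0607]), 'gripper_width': np.float64(0.0881), 'joints': array([ 8.44602e+01,  2.05433e+01,  6.81600e-01,  1.10000e-03,
       -7.01367e+01, -1.65071e+01])}
[257.16283919 230.77881079]
```

View pics/w1.png

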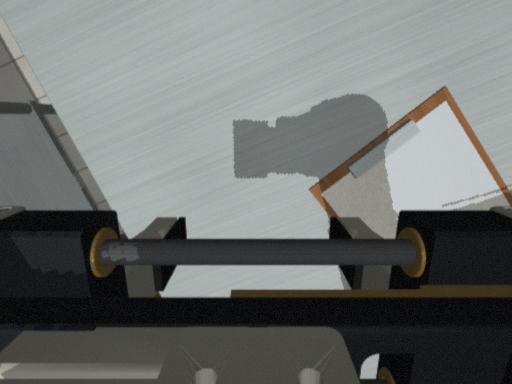

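Both moves were refused and the arm did not move; the wrist view shows only the clipboard area. The rows probably need every field, so I'll send all five.

Request:
servo_tool:
  targets:
    - {"dx":1,"dy":-3,"dz":0,"spin":0,"grip":0}
    - {"dx":2.4,"dy":-6.7,"dz":0,"spin":0,"grip":0}
    - {"dx":3.6,"dy":-10.1,"dz":0,"spin":0,"grip":0}
    - {"dx":4.8,"dy":-13.5,"dz":0,"spin":0,"grip":0}
    - {"dx":6,"dy":-16.9,"dz":0,"spin":0,"grip":0}
    - {"dx":7.2,"dy":-20.2,"dz":0,"spin":0,"grip":0}
    - {"dx":8.4,"dy":-23.6,"dz":0,"spin":0,"grip":0}
    - {"dx":9.6,"dy":-27,"dz":0,"spin":0,"grip":0}
    - {"dx":10.8,"dy":-30.3,"dz":0,"spin":0,"grip":0}
    - {"dx":12,"dy":-33.7,"dz":0,"spin":0,"grip":0}
  squeeze: 10

```text
time_s: 1.63
tcp_pos: [0.3736, 0.2871, 0.2269]
eef_rot: [-179.9, -0.0, -22.0]
contact_force: [1.4, 0.3, 0.6]
gripper_width: 0.0264
```

Request:
servo_tool:
  targets:
    - {"dx":1.2,"dy":-3.4,"dz":0,"spin":0,"grip":0}
    - {"dx":2.4,"dy":-6.8,"dz":0,"spin":0,"grip":0}
    - {"dx":3.6,"dy":-10.1,"dz":0,"spin":0,"grip":0}
    - {"dx":4.8,"dy":-13.5,"dz":0,"spin":0,"grip":0}
    - {"dx":6,"dy":-16.9,"dz":0,"spin":0,"grip":0}
    - {"dx":7.2,"dy":-20.2,"dz":0,"spin":0,"grip":0}
    - {"dx":8.4,"dy":-23.6,"dz":0,"spin":0,"grip":0}
    - {"dx":9.6,"dy":-27,"dz":0,"spin":0,"grip":0}
    - {"dx":10.8,"dy":-30.3,"dz":0,"spin":0,"grip":0}
    - {"dx":11.5,"dy":-32,"dz":0,"spin":0,"grip":0}

```text
time_s: 2.47
tcp_pos: [0.4889, -0.0343, 0.2268]
eef_rot: [180.0, -0.0, -22.1]
contact_force: [-1.1, 0.7, 0.6]
gripper_width: 0.0003
```

```bash
python3 - <<'E'
from h import *
s=r.get_state();a=r.capture("wrist")
print({k:np.round(s[k],4) for k in ["time_s","tcp_pos","eef_rot","contact_force","gripper_width","joints"]})
for d in r.cut_out("low_square_press","wrist")[:3]:
  ys,xs=np.nonzero(d["mask"]);print(d["p"],d["extent"],xs.mean(),ys.mean(),ray("wrist",xs.mean(),ys.mean(),.104))
print(proj("wrist",s["tcp_pos"]),[proj("wrist",p) for p in ([.490,-.045,.104],[.499,-.052,.104])])
print(np.array(r.get_calibration("wrist")["extrinsics"]).round(3))
cv2.imwrite("pics/w2.png",a)
E
```

```text
{'time_s': np.float64(2.4667), 'tcp_pos': array([ 0.4889, -0.0343,  0.2268]), 'eef_rot': array([ 1.799969e+02, -2.980000e-02, -2.213130e+01]), 'contact_force': array([-1.1151,  0.7031,  0.5949]), 'gripper_width': np.float64(0.0003), 'joints': array([ 1.90456e+01,  2.87640e+00, -2.19833e+01,  2.42000e-02,
       -6.51199e+01,  4.88130e+01])}
0.58 [253.8, 160.7, 288.1, 195.9] 269.01262626262627 177.82070707070707 [ 0.48994777 -0.04742975  0.104     ]
[257.82664818 230.79314419] [array([266.81766358, 178.64092908]), array([269.90013205, 168.21327704])]
[[-0.379 -0.894 -0.238  0.553]
 [-0.926  0.366  0.097 -0.06 ]
 [ 0.     0.257 -0.966  0.385]
 [ 0.     0.     0.     1.   ]]
```

View pics/w2.png

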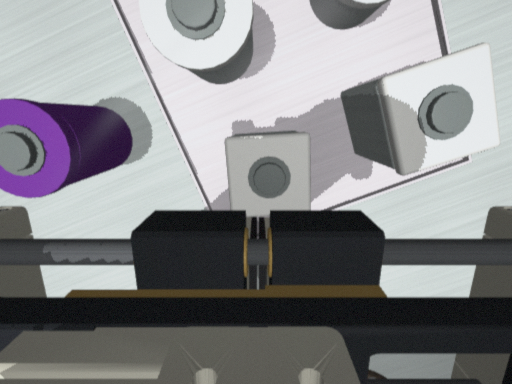

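The button is at (269,178) in the wrist picture, which gives (0.490, -0.047) and agrees with the top view. The scene estimate is pulled towards that camera because it also sees the side of the button. I'll move over it and go down to about 2 cm above.

Request:
servo_tool:
  targets:
    - {"dx":0.1,"dy":-0.7,"dz":-1,"spin":0,"grip":0}
    - {"dx":0.1,"dy":-1.4,"dz":-2,"spin":0,"grip":0}
    - {"dx":0.1,"dy":-1.4,"dz":-4,"spin":0,"grip":0}
    - {"dx":0.1,"dy":-1.4,"dz":-6,"spin":0,"grip":0}
    - {"dx":0.1,"dy":-1.4,"dz":-8,"spin":0,"grip":0}
    - {"dx":0.1,"dy":-1.4,"dz":-9,"spin":0,"grip":0}
    - {"dx":0.1,"dy":-1.4,"dz":-10,"spin":0,"grip":0}
    - {"dx":0.1,"dy":-1.4,"dz":-10,"spin":0,"grip":0}
    - {"dx":0.1,"dy":-1.4,"dz":-10,"spin":0,"grip":0}
    - {"dx":0.1,"dy":-1.4,"dz":-10,"spin":0,"grip":0}

```text
time_s: 3.4
tcp_pos: [0.49, -0.0451, 0.1274]
eef_rot: [-180.0, -0.1, -22.0]
contact_force: [0.3, -0.1, 0.2]
gripper_width: 0.0003
```

```bash
python3 - <<'E'
from h import *
s=r.get_state();a=r.capture("wrist")
print({k:np.round(s[k],4) for k in ["time_s","tcp_pos","eef_rot","contact_force","gripper_width"]})
p=proj("wrist",[.490,-.047,.104]);print(p)
cv2.imwrite("pics/w3.png",a)
E
```

```text
{'time_s': np.float64(3.4), 'tcp_pos': array([ 0.49  , -0.0451,  0.1274]), 'eef_rot': array([-1.799655e+02, -6.570000e-02, -2.201210e+01]), 'contact_force': array([ 0.3264, -0.1494,  0.1582]), 'gripper_width': np.float64(0.0003)}
[259.74760725 216.47044064]
```

View pics/w3.png

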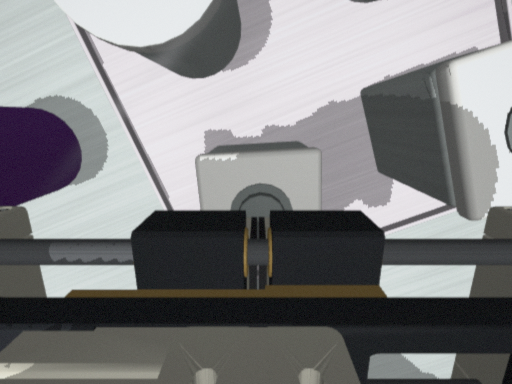

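The button sits centred under the fingertips (column about 261). I'll go down to just touching.

Request:
servo_tool:
  targets:
    - {"dx":0,"dy":-0.1,"dz":-0.5,"spin":0,"grip":0}
    - {"dx":0,"dy":-0.2,"dz":-1,"spin":0,"grip":0}
    - {"dx":0,"dy":-0.2,"dz":-1.4,"spin":0,"grip":0}
    - {"dx":0,"dy":-0.2,"dz":-1.8,"spin":0,"grip":0}
    - {"dx":0,"dy":-0.2,"dz":-2,"spin":0,"grip":0}
    - {"dx":0,"dy":-0.2,"dz":-2.1,"spin":0,"grip":0}
    - {"dx":0,"dy":-0.2,"dz":-2.2,"spin":0,"grip":0}
    - {"dx":0,"dy":-0.2,"dz":-2.3,"spin":0,"grip":0}
    - {"dx":0,"dy":-0.2,"dz":-2.3,"spin":0,"grip":0}
    - {"dx":0,"dy":-0.2,"dz":-2.3,"spin":0,"grip":0}

```text
time_s: 4.28
tcp_pos: [0.4894, -0.0474, 0.1037]
eef_rot: [180.0, -0.0, -22.0]
contact_force: [-1.0, -0.2, 1.3]
gripper_width: 0.0004
```

Request:
servo_tool:
  targets:
    - {"dx":0,"dy":0,"dz":-0.05,"spin":0,"grip":0}
    - {"dx":0,"dy":0,"dz":-0.1,"spin":0,"grip":0}
    - {"dx":0,"dy":0,"dz":-0.15,"spin":0,"grip":0}
    - {"dx":0,"dy":0,"dz":-0.2,"spin":0,"grip":0}
    - {"dx":0,"dy":0,"dz":-0.25,"spin":0,"grip":0}
    - {"dx":0,"dy":0,"dz":-0.3,"spin":0,"grip":0}
    - {"dx":0,"dy":0,"dz":-0.3,"spin":0,"grip":0}
    - {"dx":0,"dy":0,"dz":-0.3,"spin":0,"grip":0}
    - {"dx":0,"dy":0,"dz":-0.3,"spin":0,"grip":0}
    - {"dx":0,"dy":0,"dz":-0.3,"spin":0,"grip":0}

```text
time_s: 5.12
tcp_pos: [0.4894, -0.0474, 0.1006]
eef_rot: [180.0, -0.0, -22.0]
contact_force: [-1.9, -0.8, 3.1]
gripper_width: 0.0007
```

Request:
servo_tool:
  targets:
    - {"dx":0,"dy":0,"dz":-0.05,"spin":0,"grip":0}
    - {"dx":0,"dy":0,"dz":-0.1,"spin":0,"grip":0}
    - {"dx":0,"dy":0,"dz":-0.15,"spin":0,"grip":0}
    - {"dx":0,"dy":0,"dz":-0.2,"spin":0,"grip":0}
    - {"dx":0,"dy":0,"dz":-0.22,"spin":0,"grip":0}
    - {"dx":0,"dy":0,"dz":-0.24,"spin":0,"grip":0}
    - {"dx":0,"dy":0,"dz":-0.24,"spin":0,"grip":0}
    - {"dx":0,"dy":0,"dz":-0.24,"spin":0,"grip":0}
    - {"dx":0,"dy":0,"dz":-0.24,"spin":0,"grip":0}
    - {"dx":0,"dy":0,"dz":-0.24,"spin":0,"grip":0}

```text
time_s: 5.95
tcp_pos: [0.4894, -0.0474, 0.0983]
eef_rot: [180.0, -0.0, -22.0]
contact_force: [-2.3, -0.0, 5.9]
gripper_width: 0.0006
```

Request:
servo_tool:
  targets:
    - {"dx":0,"dy":0,"dz":-0.02,"spin":0,"grip":0}
    - {"dx":0,"dy":0,"dz":-0.04,"spin":0,"grip":0}
    - {"dx":0,"dy":0,"dz":-0.06,"spin":0,"grip":0}
    - {"dx":0,"dy":0,"dz":-0.06,"spin":0,"grip":0}
    - {"dx":0,"dy":0,"dz":-0.06,"spin":0,"grip":0}
    - {"dx":0,"dy":0,"dz":-0.06,"spin":0,"grip":0}
    - {"dx":0,"dy":0,"dz":-0.06,"spin":0,"grip":0}
    - {"dx":0,"dy":0,"dz":-0.06,"spin":0,"grip":0}
    - {"dx":0,"dy":0,"dz":-0.06,"spin":0,"grip":0}
    - {"dx":0,"dy":0,"dz":-0.06,"spin":0,"grip":0}

```text
time_s: 6.78
tcp_pos: [0.4894, -0.0475, 0.0981]
eef_rot: [180.0, -0.0, -22.0]
contact_force: [-4.2, 0.3, 10.0]
gripper_width: 0.0005
```

The button has bottomed out: the TCP stopped following and the force rose to 10 N. I'll hold there, then lift off.

Request:
servo_tool:
  targets:
    - {"dx":0,"dy":0,"dz":0,"spin":0,"grip":0}
    - {"dx":0,"dy":0,"dz":0,"spin":0,"grip":0}
    - {"dx":0,"dy":0,"dz":0,"spin":0,"grip":0}
    - {"dx":0,"dy":0,"dz":0,"spin":0,"grip":0}
    - {"dx":0,"dy":0,"dz":0,"spin":0,"grip":0}
    - {"dx":0,"dy":0,"dz":0,"spin":0,"grip":0}
    - {"dx":0,"dy":0,"dz":0,"spin":0,"grip":0}
    - {"dx":0,"dy":0,"dz":0,"spin":0,"grip":0}
    - {"dx":0,"dy":0,"dz":0,"spin":0,"grip":0}
    - {"dx":0,"dy":0,"dz":0,"spin":0,"grip":0}

```text
time_s: 7.62
tcp_pos: [0.4895, -0.0474, 0.0982]
eef_rot: [-180.0, -0.0, -22.0]
contact_force: [-3.7, -0.1, 11.6]
gripper_width: 0.0006
```

Request:
servo_tool:
  targets:
    - {"dx":0,"dy":0,"dz":0.2,"spin":0,"grip":0}
    - {"dx":0,"dy":0,"dz":0.5,"spin":0,"grip":0}
    - {"dx":0,"dy":0,"dz":1,"spin":0,"grip":0}
    - {"dx":0,"dy":0,"dz":2,"spin":0,"grip":0}
    - {"dx":0,"dy":0,"dz":3.5,"spin":0,"grip":0}
    - {"dx":0,"dy":0,"dz":5.5,"spin":0,"grip":0}
    - {"dx":0,"dy":0,"dz":8,"spin":0,"grip":0}
    - {"dx":0,"dy":0,"dz":10.5,"spin":0,"grip":0}
    - {"dx":0,"dy":0,"dz":12,"spin":0,"grip":0}
    - {"dx":0,"dy":0,"dz":13,"spin":0,"grip":0}

```text
time_s: 8.45
tcp_pos: [0.4902, -0.0472, 0.2303]
eef_rot: [-179.9, -0.2, -22.0]
contact_force: [0.7, 0.9, 0.1]
gripper_width: 0.0005
```

Request:
servo_tool:
  targets:
    - {"dx":0,"dy":2,"dz":0,"spin":0,"grip":0}
    - {"dx":0,"dy":5,"dz":0,"spin":0,"grip":0}
    - {"dx":0,"dy":8,"dz":0,"spin":0,"grip":0}
    - {"dx":0,"dy":11,"dz":0,"spin":0,"grip":0}
    - {"dx":0,"dy":14,"dz":0,"spin":0,"grip":0}
    - {"dx":0,"dy":17,"dz":0,"spin":0,"grip":0}
    - {"dx":0,"dy":19,"dz":0,"spin":0,"grip":0}
    - {"dx":0,"dy":20,"dz":0,"spin":0,"grip":0}
    - {"dx":0,"dy":20,"dz":0,"spin":0,"grip":0}
    - {"dx":0,"dy":20,"dz":0,"spin":0,"grip":0}

```text
time_s: 9.28
tcp_pos: [0.4891, 0.1526, 0.2272]
eef_rot: [180.0, 0.0, -22.0]
contact_force: [-0.1, -1.6, -0.1]
gripper_width: 0.0006
```

```bash
python3 - <<'E'
from h import *
s=r.get_state();b=r.capture("scene");a=r.capture("top")
print({k:np.round(s[k],4) for k in ["time_s","tcp_pos","contact_force"]})
cv2.imwrite("pics/f.png",np.vstack([cv2.resize(b[150:340,50:306],(768,570))[:300],cv2.resize(a[130:310,280:480],(768,691))[:300:1]])[:600])
cv2.imwrite("pics/f2.png",cv2.resize(a,None,fx=1.5,fy=1.5))
o=cv2.imread("pics/t.png");d=cv2.absdiff(o,cv2.imread("pics/f2.png"))[300:450,445:600];print(d.mean(),d.max())
E
```

```text
{'time_s': np.float64(9.2833), 'tcp_pos': array([0.4891, 0.1526, 0.2272]), 'contact_force': array([-0.1468, -1.5931, -0.1233])}
20.028860215053765 148
```

View pics/f2.png

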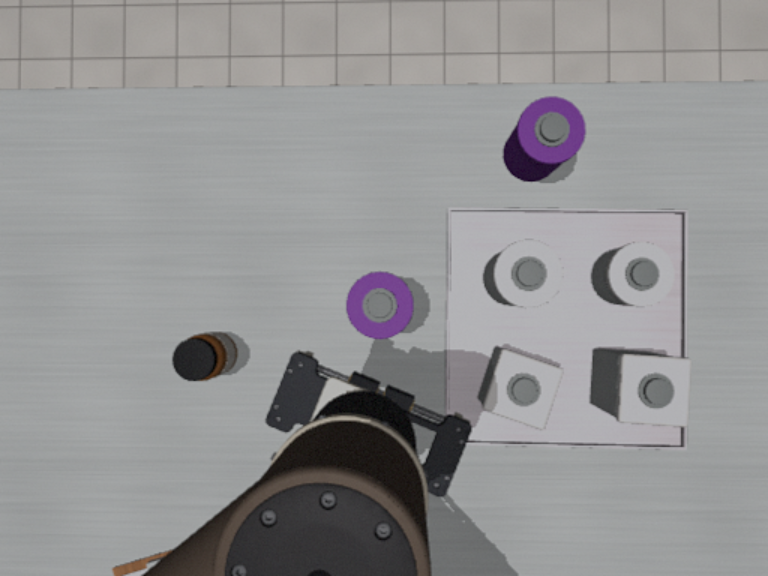

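The low square canister is still at (523,390), and the other canisters and the jar haven't moved. The arm is clear of everything, so I'm handing in.

```bash
python3 -c "
from plant import r
print(r.close_job())"
```

```text
the job is handed in; nothing more can be done
None
```

I pressed the low square canister's vent button all the way down with the closed fingertips, held it down for over 1.5 s, then lifted straight off and drew away. The job is handed in, with the robot's clock at about 9.4 s of the 34 s allowed; it gave no verdict.

- **Press:** the button bottomed out about 6 mm below first contact. The highest force reading was about 12 N, against the 25 N limit. I only read the force at the end of each move, so a brief peak in between would not show.
- **After release:** the vertical force was back to about zero. In the last top picture, all four canisters and the jar stand where they were, and the arm is clear of them. I judged the button's return from the force and that picture, as its travel cannot be read directly.

**Checks that failed or disagreed:**
- My first two move calls were refused because rows left out some fields. Nothing moved.
- The scene camera put the button about 1 cm off the top and wrist views, because it also sees the button's side. I used the top and wrist value.
- The before-and-after picture difference told me nothing, because the arm's shadow falls across the tray.

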